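# Shut and latch the guard gate on the gear housing

## Task

Two identical guard bays stand on the bench with their gates ajar. On the bay that holds the flat gear housing, take the latch bar by its upright knob, lift it over the catch, swing the gate fully home and let the bar drop back down behind the catch, then let go. Leave the other bay's gate as it stands.

Things in the scene. Friction and masses are not known exactly. Their poses are not given: they have to be found in the camera images.
- bay: Guard bay to be shut: grey and steel, 236 mm wide, 240 deep, holding the flat aluminium gear housing (148x138x57 mm, two bearings on top). Its twin holds a ring and a hub. Origin on the bench, mid-front; x into the bay, y towards the hinge post. The catch, on the other front post (y -107 mm), is an open-topped notch; its front tooth, 10 mm thick, rises 20 mm above the underside of the lying bar.
- bar_knob (a point): Grip point on the upright knob of that bay's latch bar: a round dark steel stem 14 mm across, bare for 38 mm above the bar, under a black 24 mm ball whose top is 63 mm above the bar. The point is 26 mm above the bar's top and, bar down, 173 mm above the bench. The bar (steel, 10 mm thick, 16 tall, about 0.25 kg) lies along the gate's top rail; all but the knob is under 153 mm high.
- bay_hinge (a point): Point on the upright hinge axis of that gate, 173 mm above the bench. The grip point is 165 mm from it, level, when the bar is down; the line from it to the grip point runs along the gate. Axes as the bay's: x into the bay, the shut gate runs along -y, z up.
- gate (a joint): Opening of that gate, rad: 0 fully shut (a stop), growing as its free end swings towards the robot (clockwise from above), to 1.3; 0.55 to 0.95 at the start. 190 mm wide; stays where it is left. With the bar down, the tooth stops it at about 0.15; behind the tooth the bar has 12 mm of room (gate 0 to 0.06).
- bar (a joint): Lift of that gate's latch bar, rad: 0 lying down, growing to 0.7 as knob and free end rise; falls back when let go. It turns on a level pin through the gate, 60 mm from the hinge axis, 105 mm short of the stem and 34 mm below the grip point (bar down). It clears the catch above 0.16; at 0.28 the grip point is 28 mm higher and 14 mm nearer the hinge.
- bar2_knob (a point): The same grip point on the other bay's latch bar, of the gate that is to be left as it stands.

How it is judged (in metres and radians):
On the way:
1. with the gate still open, the bar is lifted clear of the catch's height (value of joint bar above 0.14 rad and value of joint gate above 0.12 rad), for 0.1 s.
At the end, for the whole second after the job is handed in: The gate of the bay with the gear housing is shut (opening under 0.075 rad, about 15 mm at the catch), its bar lies down behind the catch (lift under 0.05 rad) and the gate is at rest (value of joint gate below 0.075 rad and value of joint bar below 0.05 rad and velocity of joint gate below 0.05 rad/s); the robot touches nothing.
It fails at once if the other bay's gate or its bar was moved by more than 20 mm at the knob (distance of bar2_knob from where it was at the start of the episode above 0.02 m).
It also fails if it takes over 35 s, if anything falls off the work surface, if the arm or the gripper's body presses on something with over 40 N, if the wrist force passes 120 N, or if a joint passes its speed limit or range.

## Robot

A 6-joint arm with a two-finger parallel gripper is mounted at the origin on the work surface. World frame = base frame: x ahead of the robot, y to its left, z up, the work surface at z = 0. Lengths are in m, angles in degrees, forces in N, time in s.
With the tool pointing down it reaches from about 0.375 to 0.9 m from the base axis. Payload 3.1 kg.
Tool frame: the origin (TCP) lies at the very end of the fingers, on their centre line; the grasp point (between the pads) lies 19 mm behind it (bot.grip_point_offset is the distance from the TCP to the grasp point, in m); z points along the fingers, x is the direction in which the jaws open and shut, and the axes are right-handed (so a half turn about z gives the same grasp; the last joint's range is limited). The gripper opens to 87 mm and grips with 3 to 60 N. Pads are 19 mm wide; open, the fingers measure 117 mm over their backs; the gripper's body (75 mm by 190 mm) begins 51 mm behind the grasp point.
Start: joints at [-85.285, 30.224, 82.088, -0, 67.689, -10.227], TCP at [0.161, -0.604, 0.202] pointing down, gripper open.
Joint ranges: [-176.69, 176.69], [-43.24, 126.21], [12.49, 139.97], [-82, 262], [0, 151.66], [-163.58, 163.58]. Speed limits (degrees/s): [159.86, 159.86, 180, 180, 180, 180].

## Interface

Orientations are given as a 3x3 rotation matrix whose columns are the frame's x, y, z axes.
In Python, from rig import bot, capture, recognise, place_of gives the robot as it stands.
- The arm moves only by the tool send_rows, never from a script. Its argument "motion" is a list of rows, each a list of 2 entries, a list of its own where there are three numbers: the shift along the tool's x, y, z in mm, then the turn about the tool's z in rad. A call has exactly 5 rows; each row shifts and turns the pose as measured when the row begins, along the tool's axes as they then stand; what a row does not reach is not made up. A row lasts 1/12 s, in which the tool goes at most 41.7 mm and 7.16 degrees, less where a joint would pass 70% of its speed; a pose out of reach is approached as far as the arm can. A call with a gripper value outside its range is refused whole. "gripper" is the closure, from 0 (fully open) to 1 (shut), set as the call begins (left out, the last holds). The fingers move at their own pace and stop on an object; the grip force is fixed at half the most. Time passes only in rows, so rows that do not move let the fingers close, or fill a call up. It gives the time, the measured TCP pose, the force and the opening at its end, in the units of the state.
- bot.read_state(): the state, without advancing time (a new reading comes with each control period).
- capture(name): name is "scene" or "side" or "wrist"; returns a dict with "image" (480x640x3 uint8, blue, green, red), "fx", "fy", "cx", "cy" (pixels), "rvec" (rotation vector, rad) and "tvec" (3), from world to camera coordinates, as OpenCV has them. Camera axes: x right, y down, z forward; pixel columns grow to the right and rows downward; lengths in m; the calibration is good to about 2 mm. The wrist camera is an equidistant fisheye: a pixel r from the principal point sees the ray r / f radians off the axis. A picture is of the moment at which its call begins. There is no depth.
- bot.hand_in(): hands the job in, once; it reports no verdict.
Trained networks look in the newest picture that a camera, given by its name, has taken for a name from the list of things; names that differ only in an ending like _2 or _b are one class to them, and where a whole thing is asked for, a point or a joint stands for the part that bears it (a point fixed in the world has none). Each returns a list of dicts, best first, with "p" (0 to 1); they miss things now and then, are a little off and sometimes report something else, mostly with a low value. They report only what shows in the picture. A call takes as long as a camera call.
- recognise(camera, target): "xy" ([column, row] in pixels, amid what is visible of it).
- place_of(camera, target): "xy" ([column, row] in pixels: a listed point, or the origin of a listed thing).
The state is a dict: "time_s": time; "joint_positions": joint angles; "qvel": joint speeds; "tau": joint torques, N m; "position": TCP position; "tcp_rot": TCP orientation; "force": force on the tool from outside, world axes, zero at the start; "moment": the same for the moment, N m; "opening": opening from 0.0 (shut) to 1.0 (fully open).
Only numpy, scipy, OpenCV 4.12 (cv2) and the standard library are available. Lean on these libraries where they do the work, as an engineer would, in place of code of your own. Each camera call takes 0.05 s, during which the arm holds its last target.

## Working session

There is one attempt and no reset: what is moved stays moved. The work goes in short steps, Python scripts to look and compute and a tool call to move; the robot and the scene stay as the last step left them, time stands still between calls to the robot, and variables do not carry over. Pictures are saved under pics/ and viewed, and the job is handed in when it is done.

Besides the shell and the picture viewer there is one more tool, called as name([rows], argument=value, ...), one row to a line, values as JSON. send_rows: Moves the arm, as the interface text tells. Its arguments: {"type":"object","properties":{"motion":{"type":"array","items":{"type":"array"}},"gripper":{"type":"number"}},"required":["motion"]}

```bash
mkdir -p pics; ls; cat > h.py <<'E'
import cv2,numpy as np
from rig import bot,capture,recognise,place_of
def snap(c,n):
    d=capture(c); cv2.imwrite(f'pics/{n}.png',d['image']); return d
def cen(d):
    R=cv2.Rodrigues(np.array(d['rvec'],float))[0]; return R,-R.T@np.array(d['tvec'],float).ravel()
def ray(d,uv,fish=False):
    x=(uv[0]-d['cx'])/d['fx'];y=(uv[1]-d['cy'])/d['fy']
    if fish:
        r=np.hypot(x,y);v=np.array([x/r*np.sin(r),y/r*np.sin(r),np.cos(r)])
    else: v=np.array([x,y,1.])
    R,c=cen(d); v=R.T@v; return c,v/np.linalg.norm(v)
def atz(d,uv,z,fish=False):
    c,v=ray(d,uv,fish); return c+v*(z-c[2])/v[2]
def tri(rays):
    A=0;b=0
    for c,v in rays:
        P=np.eye(3)-np.outer(v,v);A=A+P;b=b+P@c
    p=np.linalg.solve(A,b); return p,[np.linalg.norm((np.eye(3)-np.outer(v,v))@(p-c)) for c,v in rays]
E
python3 - <<'E'
from h import *
for c in ['scene','side','wrist']:
    d=snap(c,c+'0'); print(c,cen(d)[1].round(3))
    for t in ['bay','bar_knob','bay_hinge','bar2_knob']:
        for r in place_of(c,t)[:4]: print(' place',t,np.round(r['xy'],1),round(r['p'],2),atz(d,r['xy'],0 if t=='bay' else .173,c=='wrist').round(3))
    for t in ['bay']:
        for r in recognise(c,t)[:4]: print(' rec',t,np.round(r['xy'],1),round(r['p'],2))
E
```

```text
pics
scene [ 1.056 -0.185  0.679]
 place bay [383.5 254.2] 0.86 [0.587 0.165 0.   ]
 place bar_knob [358.8 153.9] 0.6 [0.472 0.157 0.173]
 place bar2_knob [183.3 214.2] 0.8 [ 0.492 -0.181  0.173]
 rec bay [395.2 245.4] 0.76
side [ 0.32  -0.667  0.748]
 place bay [282.  245.9] 0.75 [0.591 0.174 0.   ]
 place bar_knob [212.1 198.2] 0.92 [0.453 0.162 0.173]
 place bay_hinge [281.  247.8] 0.52 [ 0.525 -0.025  0.173]
 place bar2_knob [292.3 313.2] 0.69 [ 0.49  -0.171  0.173]
 rec bay [308.2 226.7] 0.81
wrist [ 0.238 -0.584  0.386]
```

View pics/scene0.png

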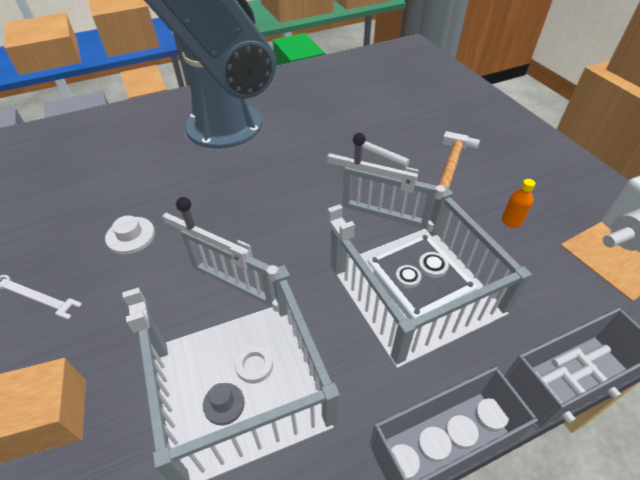

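View pics/side0.png

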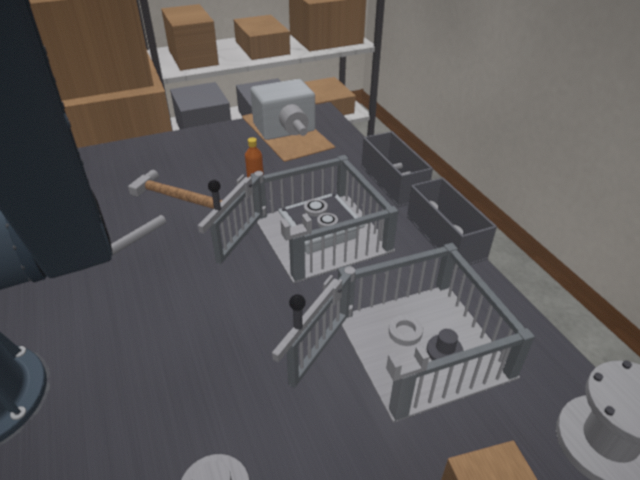

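The gear housing is in the far bay (y≈+0.17). In the scene picture its knob is at about (358,150), in the side picture at about (215,197). I'll zoom in on both to refine.

```bash
python3 - <<'E'
import cv2,numpy as np
a=cv2.imread('pics/scene0.png')[110:310,310:530];b=cv2.imread('pics/side0.png')[150:290,190:410]
cv2.imwrite('pics/z1.png',cv2.resize(a,None,fx=3.6,fy=3,interpolation=cv2.INTER_CUBIC))
cv2.imwrite('pics/z2.png',cv2.resize(b,None,fx=3.6,fy=3.6,interpolation=cv2.INTER_CUBIC))
E
```

```text
(no output)
```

View pics/z1.png

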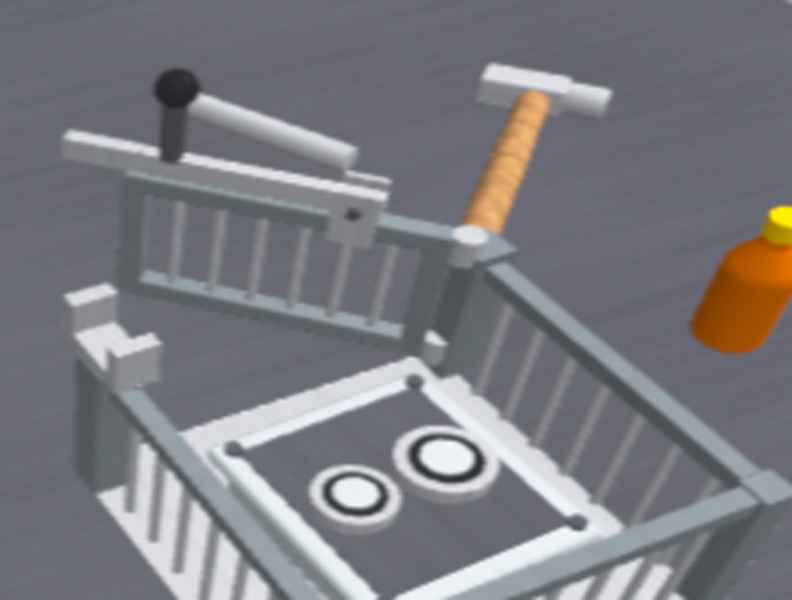

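View pics/z2.png

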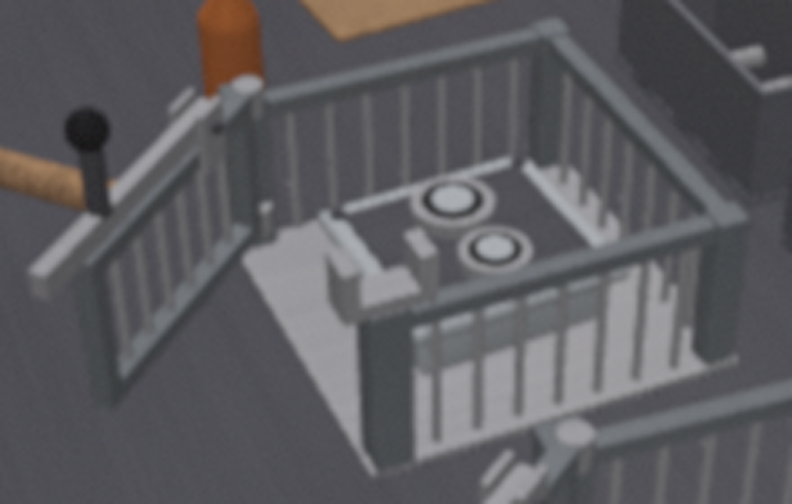

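```bash
python3 - <<'E'
from h import *
S=capture('scene');D=capture('side')
def t(n,a,b,z=None):
    p,e=tri([ray(S,a),ray(D,b)]);print(n,p.round(4),np.round(e,4)); 
    if z: print('   atz',atz(S,a,z).round(4),atz(D,b,z).round(4))
    return p
k=t('ball',(359.2,139.3),(214.2,186.1),.198)
h=t('hinge',(440.6,189),(258.1,173.3),.15)
o=t('origin',(383.5,254.2),(282,245.9),.001)
k2=t('knobpt',(358.8,153.9),(212.1,198.2),.173)
# catch front tooth top centre (scene z1 92,293 ; side z2 342,258)
c=t('tooth',(310+92/3.6,110+293/3),(190+342/3.6,150+258/3.6))
print(atz(D,(294.2,281.1),0),atz(D,(257.5,221.7),0))
print('len',np.linalg.norm((k-h)[:2]),'ang',np.degrees(np.arctan2(*(k-h)[1::-1])))
s=bot.read_state();print(np.round(s['tcp_rot'],3))
E
```

```text
ball [0.4608 0.1626 0.1978] [0.0005 0.0005]
   atz [0.4617 0.1619 0.198 ] [0.4607 0.163  0.198 ]
hinge [0.5794 0.2776 0.1283] [0.0015 0.0015]
   atz [0.5996 0.2577 0.15  ] [0.5703 0.247  0.15  ]
origin [0.5888 0.164  0.0059] [0.0023 0.0023]
   atz [0.5873 0.1642 0.001 ] [0.5901 0.1726 0.001 ]
knobpt [0.4559 0.1683 0.1638] [0.0043 0.0043]
   atz [0.4717 0.1575 0.173 ] [0.4532 0.1622 0.173 ]
tooth [0.5644 0.0649 0.1522] [0.0008 0.0008]
[ 5.75611582e-01  5.93477212e-02 -1.11022302e-16] [0.56751809 0.27784191 0.        ]
len 0.16522189964650116 ang -135.87025948660053
[[ 0.258 -0.966  0.   ]
 [-0.966 -0.258  0.   ]
 [-0.    -0.    -1.   ]]
```

Ball is at (0.461, 0.163, 0.198). The hinge axis is at about (0.579, 0.278), and the 165 mm radius checks out, so the opening is ≈0.83 rad. I'll go around the base at height.

send_rows([
  [[-20,-27,-14],0],
  [[-22,-30,-14],0],
  [[-24,-32,-14],0],
  [[-24,-32,-14],0],
  [[-24,-32,-14],0],
])

```text
time_s: 1.42
position: [0.2763, -0.4577, 0.2688]
tcp_rot: [[0.245, -0.97, -0.003], [-0.97, -0.245, 0.002], [-0.002, 0.002, -1.0]]
force: [0.8, -1.0, -0.1]
opening: 1.001
```

send_rows([
  [[-25,-32,-4],0],
  [[-25,-32,-4],0],
  [[-25,-32,0],0],
  [[-25,-32,0],0],
  [[-25,-32,0],0],
])

```text
time_s: 1.83
position: [0.4049, -0.2943, 0.2819]
tcp_rot: [[0.242, -0.97, 0.004], [-0.97, -0.242, -0.009], [0.01, -0.002, -1.0]]
force: [-0.1, 0.3, 0.2]
opening: 1.005
```

send_rows([
  [[-35,-14,0],0],
  [[-36,-14,0],0],
  [[-36,-14,0],0],
  [[-36,-14,0],0],
  [[-36,-14,0],0],
])

```text
time_s: 2.25
position: [0.4348, -0.0965, 0.2815]
tcp_rot: [[0.242, -0.97, 0.012], [-0.97, -0.242, -0.013], [0.015, -0.008, -1.0]]
force: [1.0, 0.7, -0.3]
opening: 1.002
```

send_rows([
  [[-36,-14,0],-0.05],
  [[-36,-14,0],-0.1],
  [[-36,-14,0],-0.1],
  [[-32,-16,0],-0.1],
  [[-10,-5,0],-0.1],
])

```text
time_s: 2.67
position: [0.4382, 0.0778, 0.2808]
tcp_rot: [[0.657, -0.754, 0.017], [-0.754, -0.657, -0.011], [0.02, -0.005, -1.0]]
force: [0.5, -0.2, 0.2]
opening: 1.001
```

```bash
cat >> h.py <<'E'
def goto(p,yaw=None):
    s=bot.read_state();R=np.array(s['tcp_rot']);d=np.array(p)-s['position']
    y=np.degrees(np.arctan2(R[1,0],R[0,0]))
    print('t',round(s['time_s'],2),'pos',np.round(s['position'],4),'yaw',round(y,1),'F',np.round(s['force'],1),'toolmm',(R.T@d*1000).round(1),'turn',None if yaw is None else round(np.radians(y-yaw),3))
E
python3 - <<'E'
from h import *
goto([.461,.1625,.25],-45.9)
E
```

```text
t 2.67 pos [0.4382 0.0778 0.2808] yaw -48.9 F [ 0.5 -0.2  0.2] toolmm [-49.5 -72.7  30.3] turn -0.053
```

send_rows([
  [[-14,-21,6],-0.05],
  [[-14,-21,6],0],
  [[-14,-20,6],0],
  [[-8,-11,6],0],
  [[0,0,0],0],
])

```text
time_s: 3.08
position: [0.4569, 0.1725, 0.257]
tcp_rot: [[0.703, -0.71, 0.022], [-0.71, -0.704, -0.01], [0.023, -0.008, -1.0]]
force: [0.3, 0.1, -0.2]
opening: 1.0
```

```bash
python3 - <<'E'
from h import *
goto([.461,.1625,.25],-45.9)
d=snap('scene','s1');e=snap('side','s2');w=snap('wrist','w1')
for c,x in (('scene',d),('side',e),('wrist',w)):
    for r in place_of(c,'bar_knob')[:3]: print(c,np.round(r['xy'],1),round(r['p'],2),atz(x,r['xy'],.173,c=='wrist').round(4))
E
```

```text
t 3.08 pos [0.4569 0.1725 0.257 ] yaw -45.3 F [ 0.3  0.1 -0.2] toolmm [9.8 4.2 7.2] turn 0.011
scene [361.3 152.1] 0.74 [0.4688 0.1643 0.173 ]
side [210.5 194.5] 0.6 [0.4534 0.1754 0.173 ]
wrist [329.5 253.1] 0.96 [0.4601 0.1598 0.173 ]
```

View pics/w1.png

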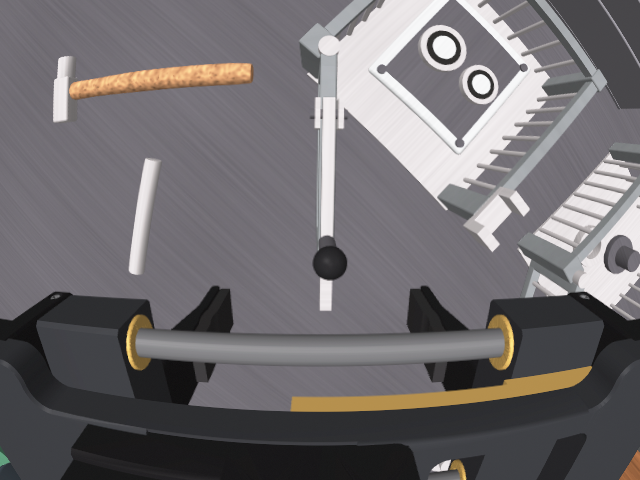

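Wrist view: ball at (330,263), hinge cap at (329,46). The gate lies straight along the image vertical, so the jaws are square to it.

```bash
python3 - <<'E'
from h import *
w=capture('wrist')
b=atz(w,(330,263),.198,True);h=atz(w,(329,46),.14,True);print(b.round(4),h.round(4),np.linalg.norm((b-h)[:2]),np.degrees(np.arctan2(*(b-h)[1::-1])))
print('catch post/back corner rail: ',atz(w,(598,80),.14,True).round(3),atz(w,(458,197),.14,True).round(3))
goto([*b[:2],.21],np.degrees(np.arctan2(*(b-h)[1::-1]))+90)
E
```

```text
[0.4602 0.1595 0.198 ] [0.5775 0.2721 0.14  ] 0.16262684644141545 -136.15757296006356
catch post/back corner rail:  [0.772 0.081 0.14 ] [0.568 0.105 0.14 ]
t 3.43 pos [0.4575 0.1693 0.2583] yaw -45.6 F [ 0.6 -0.3 -0.3] toolmm [ 7.7  5.4 48.5] turn 0.011
```

send_rows([
  [[6,5,8],0],
  [[2,1,20],0],
  [[0,0,20],0],
  [[0,0,18],0],
  [[0,0,0],0],
])

```text
time_s: 3.85
position: [0.4631, 0.1531, 0.1917]
tcp_rot: [[0.696, -0.717, 0.031], [-0.717, -0.697, -0.012], [0.031, -0.014, -0.999]]
force: [-0.4, -0.2, 0.5]
opening: 1.0
```

```bash
python3 - <<'E'
from h import *
goto([.4605,.161,.155],-46)
E
```

```text
t 3.85 pos [0.4631 0.1531 0.1917] yaw -45.8 F [-0.4 -0.2  0.5] toolmm [-8.6 -3.1 36.5] turn 0.003
```

send_rows([
  [[-5,-2,14],0],
  [[-2,-1,14],0],
  [[0,0,7],0],
  [[0,0,0],0],
  [[0,0,0],0],
])

```text
time_s: 4.27
position: [0.463, 0.1561, 0.1567]
tcp_rot: [[0.693, -0.72, 0.033], [-0.72, -0.694, -0.013], [0.032, -0.014, -0.999]]
force: [0.6, -1.2, 0.5]
opening: 0.999
```

```bash
python3 - <<'E'
from h import *
goto([.4605,.161,.155],-46)
w=snap('wrist','w2');snap('side','s3')
E
```

```text
t 4.27 pos [0.463  0.1561 0.1567] yaw -46.1 F [ 0.6 -1.2  0.5] toolmm [-5.3 -1.6  1.5] turn -0.001
```

View pics/w2.png

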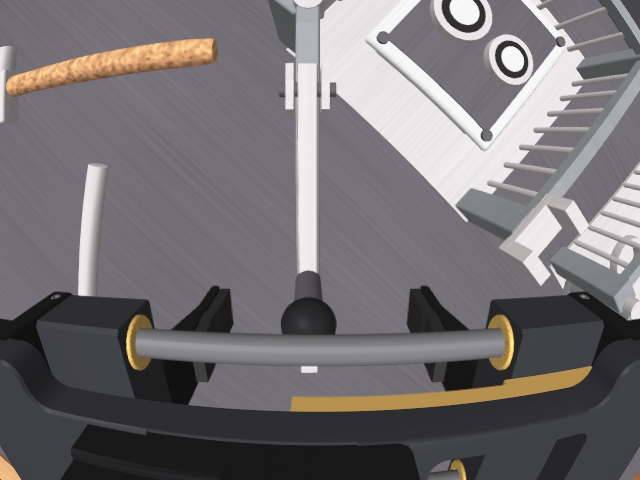

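View pics/s3.png

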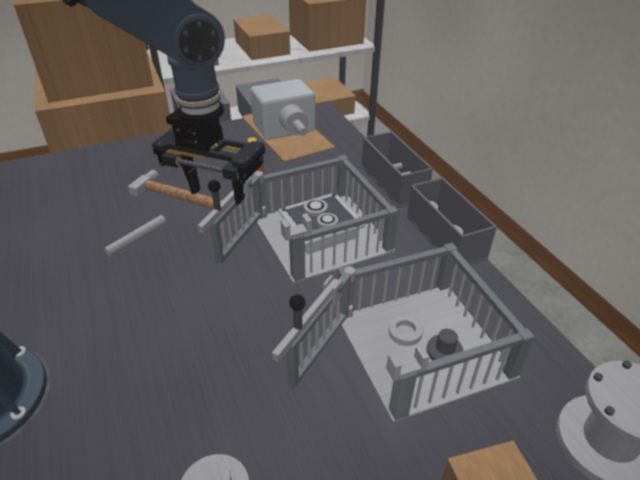

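Ball sits at (309,325) between the pads, whose mid-column is about 321, so the tool is ~5 mm off in tool x. That matches the computed offset. I'll correct and close.

```bash
python3 - <<'E'
from h import *
w=capture('wrist');b=atz(w,(309,325),.198,True);print(b.round(4)); goto([*b[:2],.155])
E
```

```text
[0.4598 0.1608 0.198 ]
t 4.42 pos [0.4634 0.1564 0.1572] yaw -46.1 F [-0.1 -0.2  0.6] toolmm [-5.7 -0.4  2. ] turn None
```

send_rows([
  [[-3,-1,2],0],
  [[-2,0,0],0],
  [[0,0,0],0],
  [[0,0,0],0],
  [[0,0,0],0],
])

```text
time_s: 4.83
position: [0.4618, 0.1615, 0.1571]
tcp_rot: [[0.694, -0.719, 0.039], [-0.719, -0.694, -0.013], [0.036, -0.019, -0.999]]
force: [0.2, -0.5, -0.3]
opening: 1.004
```

send_rows([
  [[0,0,0],0],
  [[0,0,0],0],
  [[0,0,0],0],
  [[0,0,0],0],
  [[0,0,0],0],
], gripper=1)

```text
time_s: 5.25
position: [0.462, 0.1616, 0.1573]
tcp_rot: [[0.694, -0.719, 0.04], [-0.719, -0.695, -0.013], [0.037, -0.02, -0.999]]
force: [-0.1, -0.8, -0.8]
opening: 0.705
```

send_rows([
  [[0,0,0],0],
  [[0,0,0],0],
  [[0,0,0],0],
  [[0,0,0],0],
  [[0,0,0],0],
])

```text
time_s: 5.67
position: [0.462, 0.1615, 0.1572]
tcp_rot: [[0.694, -0.719, 0.039], [-0.719, -0.695, -0.013], [0.036, -0.019, -0.999]]
force: [-0.0, -0.3, 0.2]
opening: 0.325
```

```bash
python3 - <<'E'
from h import *
w=snap('wrist','w3'); goto([.46,.161,.155])
E
```

```text
t 5.72 pos [0.462  0.1615 0.1572] yaw -46.0 F [-0.5 -0.7  0.9] toolmm [-1.1  1.8  2.1] turn None
```

View pics/w3.png

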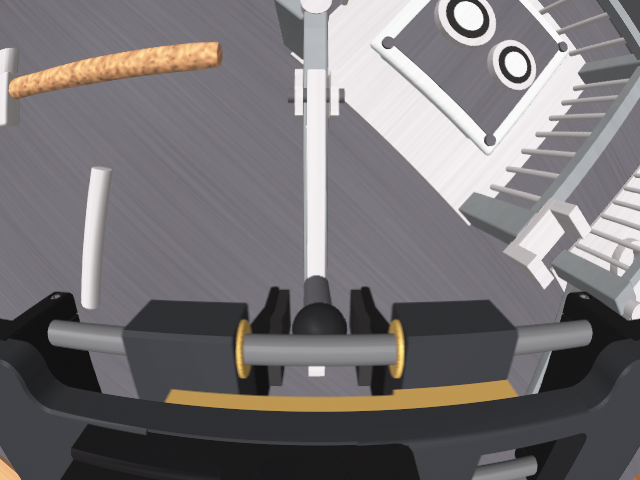

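The ball at (319,325) sits midway between the closing pads (columns 275 and 362). Continue closing.

send_rows([
  [[0,0,0],0],
  [[0,0,0],0],
  [[0,0,0],0],
  [[0,0,0],0],
  [[0,0,0],0],
])

```text
time_s: 6.13
position: [0.4619, 0.1615, 0.1571]
tcp_rot: [[0.694, -0.719, 0.039], [-0.719, -0.694, -0.013], [0.036, -0.019, -0.999]]
force: [0.7, 0.3, -0.2]
opening: 0.249
```

```bash
python3 - <<'E'
from h import *
goto([.46,.161,.155])
E
```

```text
t 6.13 pos [0.4619 0.1615 0.1571] yaw -46.0 F [ 0.7  0.3 -0.2] toolmm [-1.   1.8  2.1] turn None
```

send_rows([
  [[0,0,0],0],
  [[0,0,0],0],
  [[0,0,0],0],
  [[0,0,0],0],
  [[0,0,0],0],
])

```text
time_s: 6.55
position: [0.4619, 0.1615, 0.1571]
tcp_rot: [[0.694, -0.719, 0.039], [-0.719, -0.694, -0.013], [0.036, -0.019, -0.999]]
force: [-0.1, 0.2, 0.6]
opening: 0.25
```

```bash
python3 - <<'E'
from h import *
snap('side','s4');s=snap('scene','c4');snap('wrist','w4')
a=cv2.imread('pics/c4.png')[80:230,290:490];b=cv2.imread('pics/s4.png')[120:270,140:340]
f=lambda x:cv2.resize(x,None,fx=3.9,fy=3.9,interpolation=cv2.INTER_CUBIC)
cv2.imwrite('pics/z4.png',f(a));cv2.imwrite('pics/z5.png',f(b))
E
```

```text
(no output)
```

View pics/z4.png

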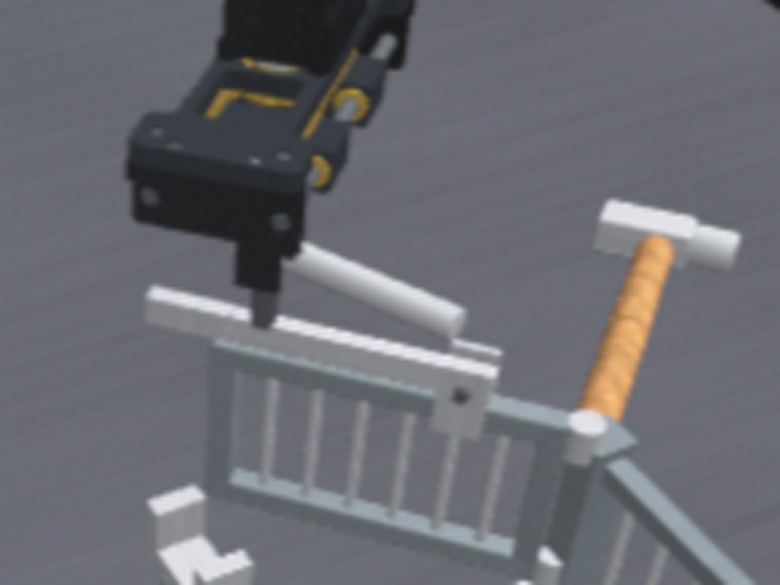

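View pics/z5.png

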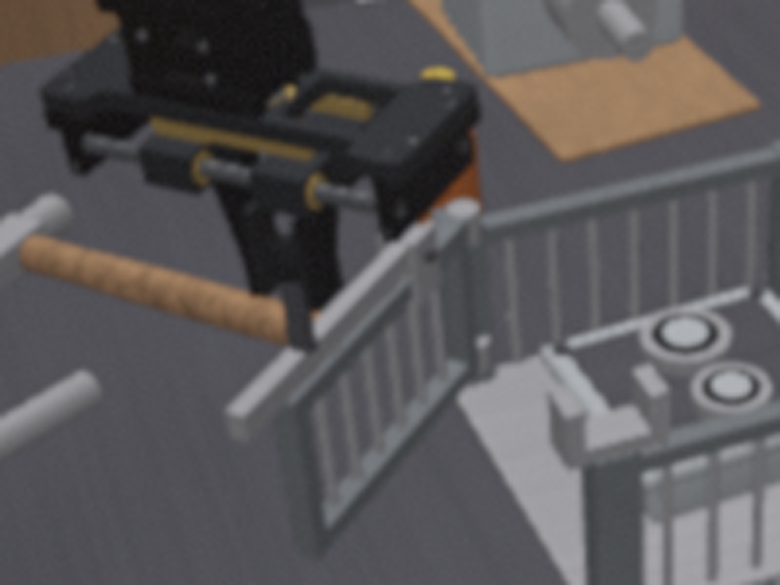

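View pics/w4.png

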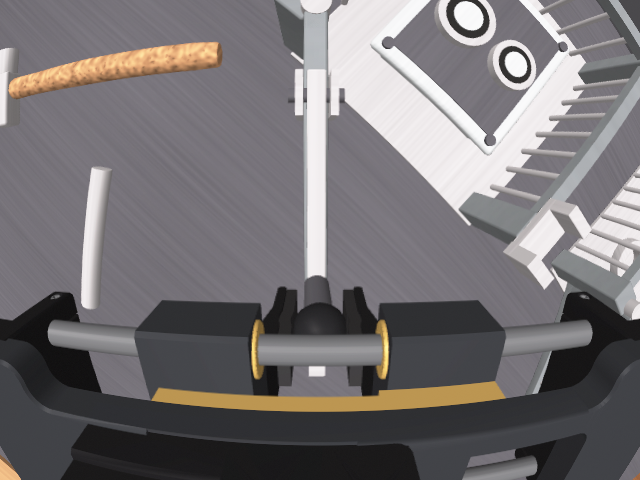

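```bash
python3 - <<'E'
from h import *
s=bot.read_state();R=np.array(s['tcp_rot']);p=np.array(s['position'])
for c,n,o,f in(('scene','c4',(290,80),3.9),('side','s4',(140,120),3.9)):
    d=capture(c);K=np.array([[d['fx'],0,d['cx']],[0,d['fy'],d['cy']],[0,0,1.]])
    pts=np.array([p,p-R[:,2]*.019,p+R[:,0]*.011,p-R[:,0]*.011,[.4598,.1608,.147],[.4598,.1608,.185],[.4598,.1608,.198]])
    q=cv2.projectPoints(pts,np.array(d['rvec'],float),np.array(d['tvec'],float),K,None)[0][:,0]
    print(c,((q-o)*f).round(0).tolist())
E
```

```text
scene [[264.0, 301.0], [266.0, 269.0], [257.0, 314.0], [271.0, 289.0], [260.0, 316.0], [264.0, 252.0], [266.0, 230.0]]
side [[303.0, 328.0], [297.0, 297.0], [322.0, 333.0], [284.0, 324.0], [302.0, 347.0], [292.0, 283.0], [289.0, 261.0]]
```

The pads stopped at 0.25 (≈22 mm), so they are on the ball and not the 14 mm stem. Both pictures show the finger ends higher than expected. I'll reopen slightly, go down ~8 mm and close again.

send_rows([
  [[0,0,0],0],
  [[0,0,0],0],
  [[0,0,0],0],
  [[-1,0,4],0],
  [[0,0,4],0],
], gripper=0.55)

```text
time_s: 7.22
position: [0.4622, 0.1623, 0.1495]
tcp_rot: [[0.694, -0.719, 0.041], [-0.719, -0.694, -0.012], [0.038, -0.021, -0.999]]
force: [-0.2, -0.1, -0.4]
opening: 0.441
```

send_rows([
  [[0,0,0],0],
  [[0,0,0],0],
  [[0,0,0],0],
  [[0,0,0],0],
  [[0,0,0],0],
])

```text
time_s: 7.63
position: [0.4613, 0.1622, 0.1479]
tcp_rot: [[0.694, -0.719, 0.038], [-0.719, -0.695, -0.013], [0.036, -0.019, -0.999]]
force: [-0.8, 0.4, -0.0]
opening: 0.457
```

```bash
python3 - <<'E'
from h import *
goto([.46,.161,.150])
snap('side','s5');s=snap('scene','c5')
a=cv2.imread('pics/c5.png')[80:230,290:490];b=cv2.imread('pics/s5.png')[120:270,140:340]
f=lambda x:cv2.resize(x,None,fx=2,fy=3.9,interpolation=cv2.INTER_CUBIC)
cv2.imwrite('pics/z6.png',cv2.resize(np.hstack([a,b]),None,fx=2,fy=2,interpolation=cv2.INTER_CUBIC))
E
```

```text
t 7.63 pos [0.4613 0.1622 0.1479] yaw -46.0 F [-0.8  0.4 -0. ] toolmm [ 0.   1.7 -2.1] turn None
```

View pics/z6.png

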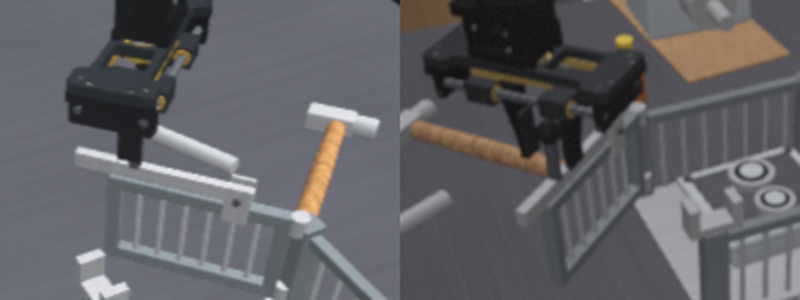

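In the scene view the finger end now reaches the bar's level. Closing.

send_rows([
  [[0,0,-1],0],
  [[0,0,0],0],
  [[0,0,0],0],
  [[0,0,0],0],
  [[0,0,0],0],
], gripper=1)

```text
time_s: 8.15
position: [0.4616, 0.1622, 0.1494]
tcp_rot: [[0.694, -0.719, 0.039], [-0.719, -0.695, -0.013], [0.037, -0.02, -0.999]]
force: [1.0, 0.3, -1.0]
opening: 0.238
```

send_rows([
  [[0,0,0],0],
  [[0,0,0],0],
  [[0,0,0],0],
  [[0,0,0],0],
  [[0,0,0],0],
])

```text
time_s: 8.57
position: [0.4615, 0.1622, 0.1494]
tcp_rot: [[0.694, -0.719, 0.039], [-0.719, -0.695, -0.013], [0.036, -0.02, -0.999]]
force: [-0.1, -0.2, 0.4]
opening: 0.239
```

```bash
python3 - <<'E'
from h import *
snap('side','s6');s=snap('scene','c6')
a=cv2.imread('pics/c6.png')[100:180,320:410];b=cv2.imread('pics/s6.png')[150:230,180:270]
cv2.imwrite('pics/z7.png',cv2.resize(np.hstack([a,b]),None,fx=4.4,fy=5,interpolation=cv2.INTER_CUBIC))
E
```

```text
(no output)
```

View pics/z7.png

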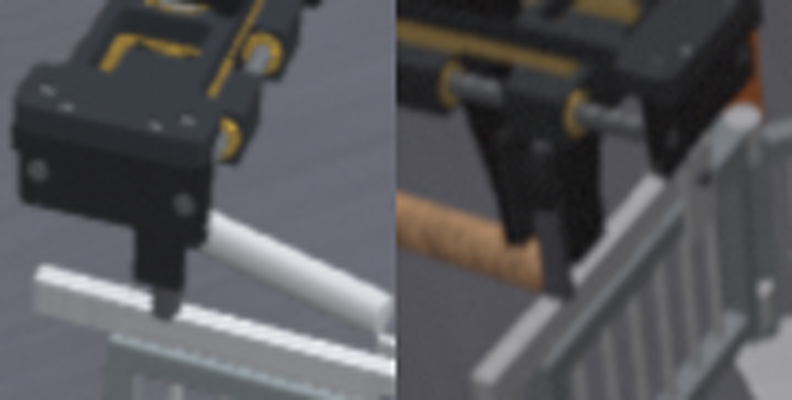

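The finger ends are still ~11 mm above the bar in both views and the opening is unchanged, so the pads are still on the ball. Reopening and going down 8 mm more, watching force.

send_rows([
  [[0,0,0],0],
  [[0,0,0],0],
  [[0,0,3],0],
  [[-1,0,3],0],
  [[0,0,2],0],
], gripper=0.55)

```text
time_s: 9.08
position: [0.4615, 0.1629, 0.1412]
tcp_rot: [[0.694, -0.719, 0.041], [-0.719, -0.694, -0.012], [0.037, -0.021, -0.999]]
force: [-0.3, 0.1, -0.6]
opening: 0.432
```

```bash
python3 - <<'E'
from h import *
goto([.46,.161,.142])
w=snap('wrist','w7');print(bot.read_state()['opening'])
E
```

```text
t 9.08 pos [0.4615 0.1629 0.1412] yaw -46.0 F [-0.3  0.1 -0.6] toolmm [ 0.4  2.4 -0.8] turn None
0.4414184452509742
```

View pics/w7.png

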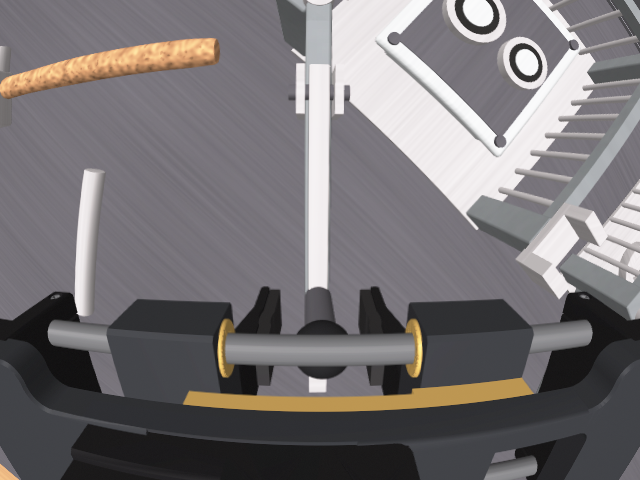

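send_rows([
  [[0,0,0],0],
  [[0,0,0],0],
  [[0,0,0],0],
  [[0,0,0],0],
  [[0,0,0],0],
], gripper=1)

```text
time_s: 9.55
position: [0.461, 0.1628, 0.1403]
tcp_rot: [[0.694, -0.719, 0.039], [-0.719, -0.694, -0.013], [0.036, -0.019, -0.999]]
force: [0.3, 1.1, -0.7]
opening: 0.253
```

send_rows([
  [[0,0,0],0],
  [[0,0,0],0],
  [[0,0,0],0],
  [[0,0,0],0],
  [[0,0,0],0],
])

```text
time_s: 9.97
position: [0.461, 0.1628, 0.1403]
tcp_rot: [[0.694, -0.719, 0.039], [-0.719, -0.694, -0.013], [0.036, -0.019, -0.999]]
force: [1.0, 0.1, -0.3]
opening: 0.252
```

```bash
python3 - <<'E'
from h import *
goto([.46,.161,.142])
snap('side','s8');s=snap('scene','c8')
a=cv2.imread('pics/c8.png')[100:180,320:410];b=cv2.imread('pics/s8.png')[150:230,180:270]
cv2.imwrite('pics/z8.png',cv2.resize(np.hstack([a,b]),None,fx=4.4,fy=5,interpolation=cv2.INTER_CUBIC))
E
```

```text
t 9.97 pos [0.461  0.1628 0.1403] yaw -46.0 F [ 1.   0.1 -0.3] toolmm [ 0.6  1.9 -1.7] turn None
```

View pics/z8.png

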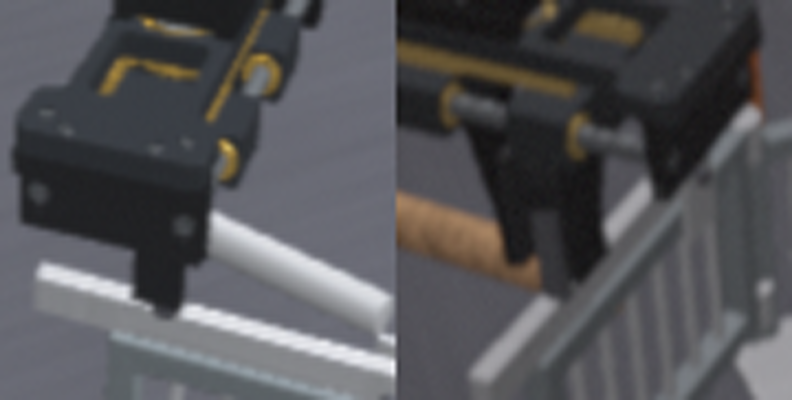

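The pads close to ≈0.24–0.25 at every height, which fits the finger faces clamping the 24 mm ball with a little compliance. That is a usable grip, since the ball can pivot about the jaw axis. I'll lift along the bar's arc and check that it follows.

send_rows([
  [[0,-3,-5],0],
  [[0,-3,-5],0],
  [[0,-3,-5],0],
  [[0,0,0],0],
  [[0,0,0],0],
])

```text
time_s: 10.48
position: [0.4684, 0.1706, 0.1563]
tcp_rot: [[0.693, -0.72, 0.04], [-0.72, -0.694, -0.012], [0.036, -0.021, -0.999]]
force: [1.2, 0.3, -3.9]
opening: 0.252
```

```bash
python3 - <<'E'
from h import *
goto([.46,.161,.142])
snap('side','s9');s=snap('scene','c9')
a=cv2.imread('pics/c9.png')[100:200,320:420];b=cv2.imread('pics/s9.png')[140:240,180:280]
cv2.imwrite('pics/z9.png',cv2.resize(np.hstack([a,b]),None,fx=4,fy=4,interpolation=cv2.INTER_CUBIC))
E
```

```text
t 10.48 pos [0.4684 0.1706 0.1563] yaw -46.1 F [ 1.2  0.3 -3.9] toolmm [ 0.6 13.  14.1] turn None
```

View pics/z9.png

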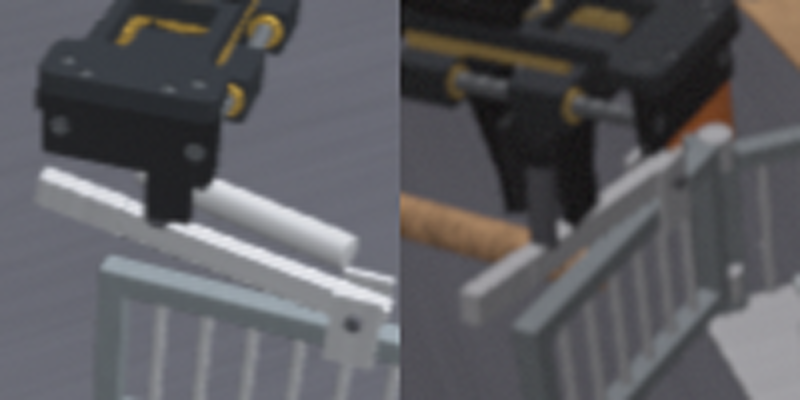

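The bar has followed: it stands clear of the rail, about 0.15 rad. Lift further.

send_rows([
  [[0,-3,-4],0],
  [[0,-3,-4],0],
  [[0,-3,-4],0],
  [[0,0,0],0],
  [[0,0,0],0],
])

```text
time_s: 11.0
position: [0.4759, 0.1786, 0.1687]
tcp_rot: [[0.692, -0.72, 0.041], [-0.721, -0.693, -0.009], [0.035, -0.023, -0.999]]
force: [1.1, 1.6, -6.4]
opening: 0.25
```

```bash
python3 - <<'E'
from h import *
goto([.46,.161,.142])
h=np.array([.578,.275]);g=np.array([.4605,.161])
p=bot.read_state()['position'][:2];v=p-h;print(np.linalg.norm(v),np.degrees(np.arctan2(v[1],v[0])))
E
```

```text
t 11.0 pos [0.4759 0.1786 0.1687] yaw -46.1 F [ 1.1  1.6 -6.4] toolmm [ 0.7 24.3 26.2] turn None
0.14040629694665496 -136.62260688105297
```

send_rows([
  [[6,-0.2,0.3],-0.04],
  [[8,-0.3,0.3],-0.06],
  [[10,-0.3,0.3],-0.07],
  [[10,-0.3,0.3],-0.07],
  [[8,-0.3,0.3],-0.06],
])

```text
time_s: 11.42
position: [0.5069, 0.1529, 0.1686]
tcp_rot: [[0.88, -0.473, 0.036], [-0.473, -0.881, -0.01], [0.036, -0.008, -0.999]]
force: [2.7, 0.6, -4.6]
opening: 0.249
```

```bash
cat >> h.py <<'E'
def st(h=(.578,.275),r=.141):
    s=bot.read_state();p=np.array(s['position']);v=p[:2]-h;R=np.array(s['tcp_rot']);a=np.degrees(np.arctan2(v[1],v[0]))
    y=np.degrees(np.arctan2(R[1,0],R[0,0]));q=p.copy();q[:2]=np.array(h)+v/np.linalg.norm(v)*r
    print('t',round(s['time_s'],2),'r',np.linalg.norm(v).round(4),'ang',a.round(2),'yaw-90',round(y-90,2),'z',p[2].round(4),'F',np.round(s['force'],1),'M',np.round(s['moment'],2),'op',round(s['opening'],3),'fix',(R.T@(q-p)*1000).round(1))
E
python3 - <<'E'
from h import *
st()
E
```

```text
t 11.42 r 0.1413 ang -120.21 yaw-90 -118.28 z 0.1686 F [ 2.7  0.6 -4.6] M [ 0.01 -0.3  -0.32] op 0.249 fix [ 0.  -0.3  0. ]
```

send_rows([
  [[8,-0.3,0.3],-0.04],
  [[8,-0.3,0.3],-0.05],
  [[8,-0.3,0.3],-0.06],
  [[8,-0.3,0.3],-0.06],
  [[6,-0.3,0.2],-0.05],
])

```text
time_s: 11.83
position: [0.5416, 0.1374, 0.1683]
tcp_rot: [[0.974, -0.223, 0.03], [-0.223, -0.975, -0.011], [0.032, 0.004, -0.999]]
force: [2.1, 1.0, -3.4]
opening: 0.255
```

```bash
python3 - <<'E'
from h import *
st()
d=snap('side','s10');a=d['image'][130:290,190:400];cv2.imwrite('pics/z10.png',cv2.resize(a,None,fx=3.7,fy=3.7,interpolation=cv2.INTER_CUBIC));snap('wrist','w10')
E
```

```text
t 11.83 r 0.1424 ang -104.82 yaw-90 -102.88 z 0.1683 F [ 2.1  1.  -3.4] M [ 0.02 -0.38 -0.36] op 0.255 fix [ 0.  -1.4 -0. ]
```

View pics/z10.png

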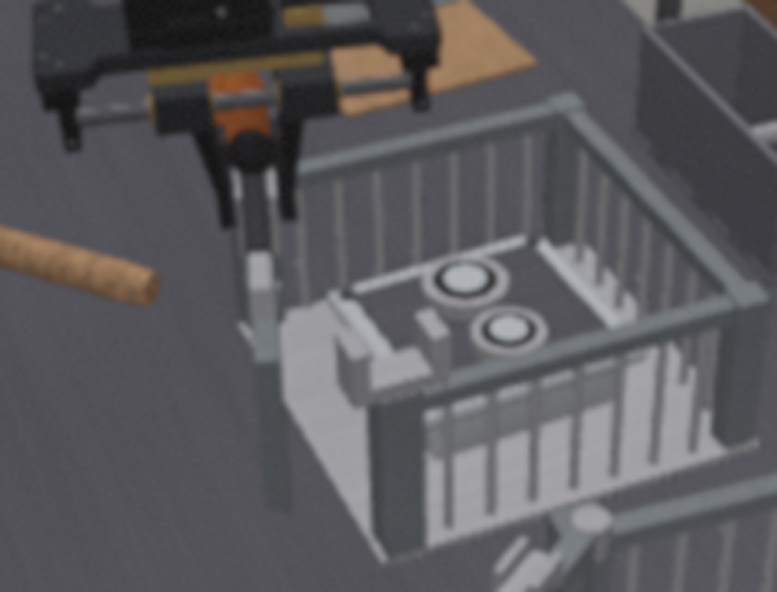

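View pics/w10.png

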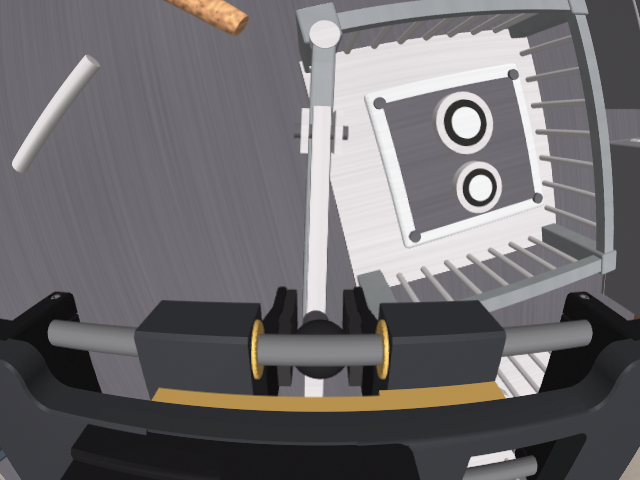

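The ball is held, the bar is lifted well above the catch and the gate is ≈0.28 rad from shut. Continue.

send_rows([
  [[8,-0.8,0.3],-0.04],
  [[8,-0.8,0.3],-0.05],
  [[7,-0.5,0.2],-0.05],
  [[5,-0.3,0.2],-0.03],
  [[3,0,0.1],-0.02],
])

```text
time_s: 12.35
position: [0.569, 0.1328, 0.169]
tcp_rot: [[0.999, -0.038, 0.024], [-0.037, -0.999, -0.015], [0.024, 0.014, -1.0]]
force: [0.8, 0.3, -2.7]
opening: 0.251
```

```bash
python3 - <<'E'
from h import *
st()
E
```

```text
t 12.35 r 0.1425 ang -93.62 yaw-90 -92.15 z 0.169 F [ 0.8  0.3 -2.7] M [ 0.12 -0.37 -0.18] op 0.251 fix [ 0.  -1.5 -0. ]
```

send_rows([
  [[3,-0.5,0.1],-0.02],
  [[3,-0.5,0.1],-0.02],
  [[2,0,0.1],-0.01],
  [[2,0,0],-0.01],
  [[1,0,0],0],
])

```text
time_s: 12.77
position: [0.5791, 0.133, 0.1696]
tcp_rot: [[0.999, 0.026, 0.022], [0.026, -1.0, -0.017], [0.021, 0.018, -1.0]]
force: [0.7, 0.2, -1.8]
opening: 0.25
```

```bash
python3 - <<'E'
from h import *
st()
d=snap('side','s11');a=d['image'][130:290,190:400];cv2.imwrite('pics/z11.png',cv2.resize(a,None,fx=3.7,fy=3.7,interpolation=cv2.INTER_CUBIC))
E
```

```text
t 12.77 r 0.142 ang -89.55 yaw-90 -88.51 z 0.1696 F [ 0.7  0.2 -1.8] M [-0.11 -0.28 -0.09] op 0.25 fix [ 0. -1. -0.]
```

View pics/z11.png

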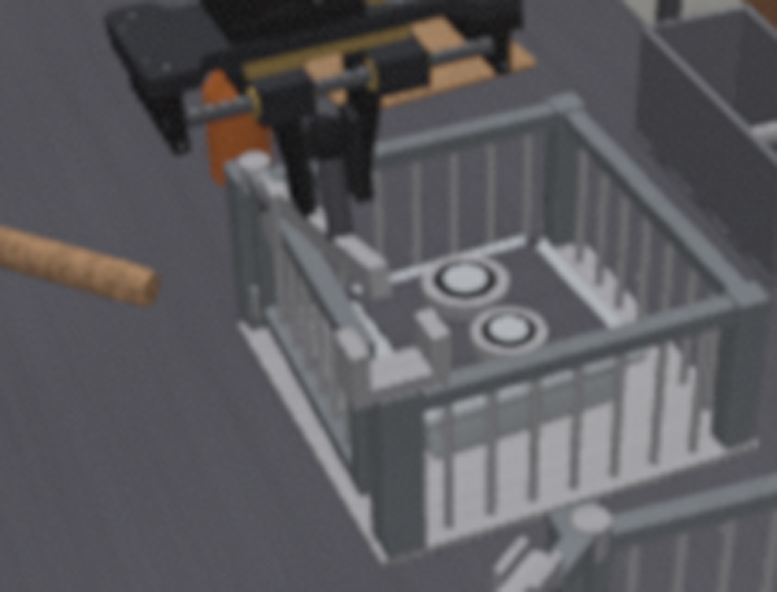

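The gate is nearly home and the bar is above the notch. Push on until the stop is felt.

send_rows([
  [[2,0,0],-0.01],
  [[2,0,0],0],
  [[2,0,0],0],
  [[0,0,0],0],
  [[0,0,0],0],
])

```text
time_s: 13.23
position: [0.5833, 0.1326, 0.1693]
tcp_rot: [[0.999, 0.039, 0.017], [0.04, -0.999, -0.02], [0.016, 0.02, -1.0]]
force: [-1.6, -2.2, -1.7]
opening: 0.256
```

```bash
python3 - <<'E'
from h import *
st()
E
```

```text
t 13.23 r 0.1425 ang -87.88 yaw-90 -87.73 z 0.1693 F [-1.6 -2.2 -1.7] M [-0.19 -0.23  0.1 ] op 0.256 fix [ 0.  -1.5 -0. ]
```

send_rows([
  [[2,0,0],0],
  [[2,0,0],0],
  [[2,0,0],0],
  [[0,0,0],0],
  [[0,0,0],0],
])

```text
time_s: 13.65
position: [0.5832, 0.1314, 0.1684]
tcp_rot: [[0.999, 0.042, 0.003], [0.042, -0.999, -0.023], [0.002, 0.023, -1.0]]
force: [-1.4, -0.1, -1.0]
opening: 0.255
```

```bash
python3 - <<'E'
from h import *
st()
d=snap('side','s12');a=d['image'][130:290,190:400];cv2.imwrite('pics/z12.png',cv2.resize(a,None,fx=3.7,fy=3.7,interpolation=cv2.INTER_CUBIC))
E
```

```text
t 13.65 r 0.1437 ang -87.93 yaw-90 -87.62 z 0.1684 F [-1.4 -0.1 -1. ] M [-0.21 -0.26  0.11] op 0.255 fix [ 0.  -2.7 -0.1]
```

View pics/z12.png

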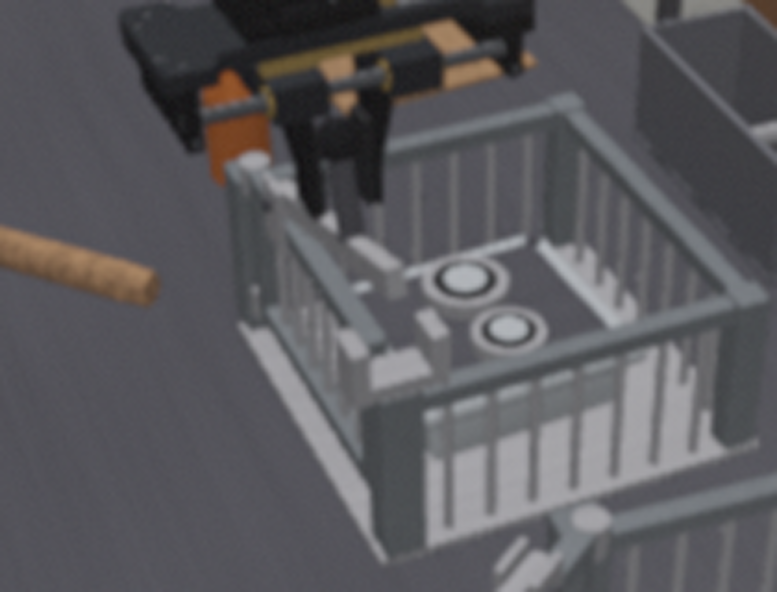

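The gate is against its stop: no further travel, and the angle matches the bay's axis. Lower the bar along its arc.

send_rows([
  [[0,3,4],0],
  [[0,3,4],0],
  [[0,3,4],0],
  [[0,3,4],0],
  [[0,0,0],0],
])

```text
time_s: 14.12
position: [0.5836, 0.1171, 0.152]
tcp_rot: [[0.999, 0.041, 0.003], [0.041, -0.999, -0.024], [0.002, 0.024, -1.0]]
force: [-1.0, -2.2, -0.1]
opening: 0.254
```

```bash
python3 - <<'E'
from h import *
st(r=.164)
d=snap('side','s13');a=d['image'][130:290,190:400];cv2.imwrite('pics/z13.png',cv2.resize(a,None,fx=3.7,fy=3.7,interpolation=cv2.INTER_CUBIC))
E
```

```text
t 14.12 r 0.158 ang -87.96 yaw-90 -87.67 z 0.152 F [-1.  -2.2 -0.1] M [-0.16 -0.02  0.03] op 0.254 fix [-0.   6.   0.1]
```

View pics/z13.png

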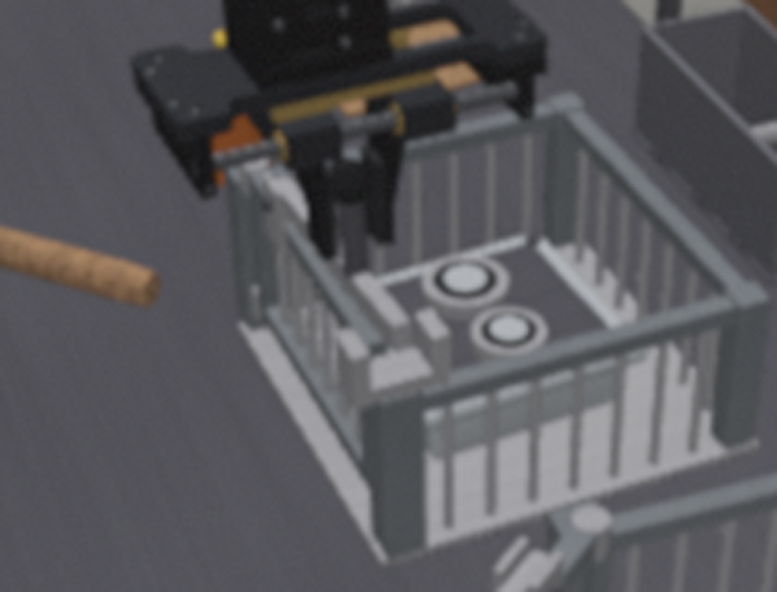

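send_rows([
  [[0,2,3],0],
  [[0,2,3],0],
  [[0,1,3],0],
  [[0,0,0],0],
  [[0,0,0],0],
])

```text
time_s: 14.58
position: [0.5837, 0.1108, 0.1422]
tcp_rot: [[0.999, 0.04, 0.002], [0.04, -0.999, -0.025], [0.001, 0.025, -1.0]]
force: [-1.1, -2.5, 0.2]
opening: 0.25
```

```bash
python3 - <<'E'
from h import *
st(r=.164)
d=snap('side','s14');a=d['image'][130:290,190:400];cv2.imwrite('pics/z14.png',cv2.resize(a,None,fx=3.7,fy=3.7,interpolation=cv2.INTER_CUBIC))
E
```

```text
t 14.58 r 0.1643 ang -88.01 yaw-90 -87.7 z 0.1422 F [-1.1 -2.5  0.2] M [-0.25  0.06 -0.05] op 0.25 fix [ 0.  -0.3 -0. ]
```

View pics/z14.png

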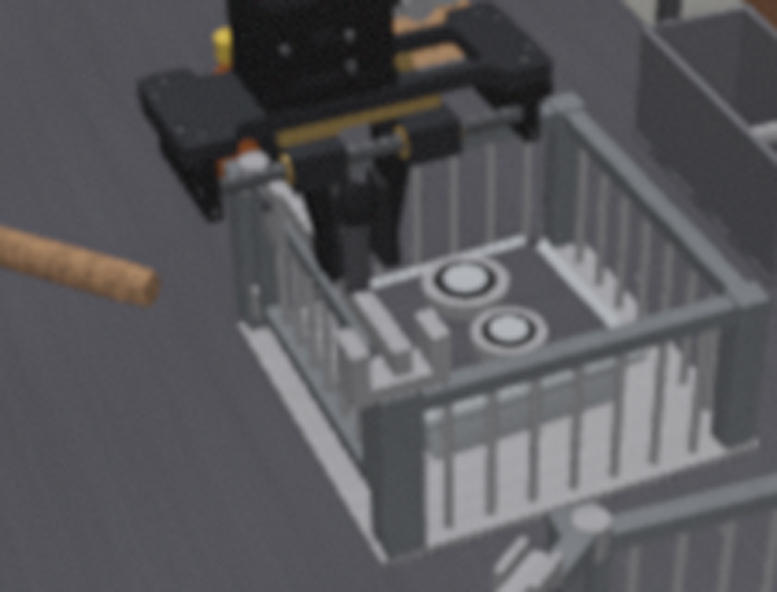

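The bar end at (400,355) is now down between the teeth. Release slowly to half, then fully, and it should drop the rest of the way.

send_rows([
  [[0,0,1],0],
  [[0,0,0],0],
  [[0,0,0],0],
  [[0,0,0],0],
  [[0,0,0],0],
], gripper=0.5)

```text
time_s: 15.05
position: [0.5864, 0.1131, 0.142]
tcp_rot: [[0.999, 0.04, 0.008], [0.04, -0.999, -0.021], [0.007, 0.021, -1.0]]
force: [0.4, 1.1, 0.2]
opening: 0.481
```

send_rows([
  [[0,0,0],0],
  [[0,0,0],0],
  [[0,0,0],0],
  [[0,0,0],0],
  [[0,0,0],0],
])

```text
time_s: 15.47
position: [0.5872, 0.1141, 0.1425]
tcp_rot: [[0.999, 0.04, 0.01], [0.041, -0.999, -0.02], [0.009, 0.021, -1.0]]
force: [-0.8, 0.5, -0.4]
opening: 0.501
```

```bash
python3 - <<'E'
from h import *
st(r=.164)
d=snap('side','s15');a=d['image'][130:290,190:400];cv2.imwrite('pics/z15.png',cv2.resize(a,None,fx=3.7,fy=3.7,interpolation=cv2.INTER_CUBIC));snap('wrist','w15')
E
```

```text
t 15.47 r 0.1611 ang -86.72 yaw-90 -87.68 z 0.1425 F [-0.8  0.5 -0.4] M [-0.03 -0.03 -0.01] op 0.501 fix [0.  2.9 0.1]
```

View pics/z15.png

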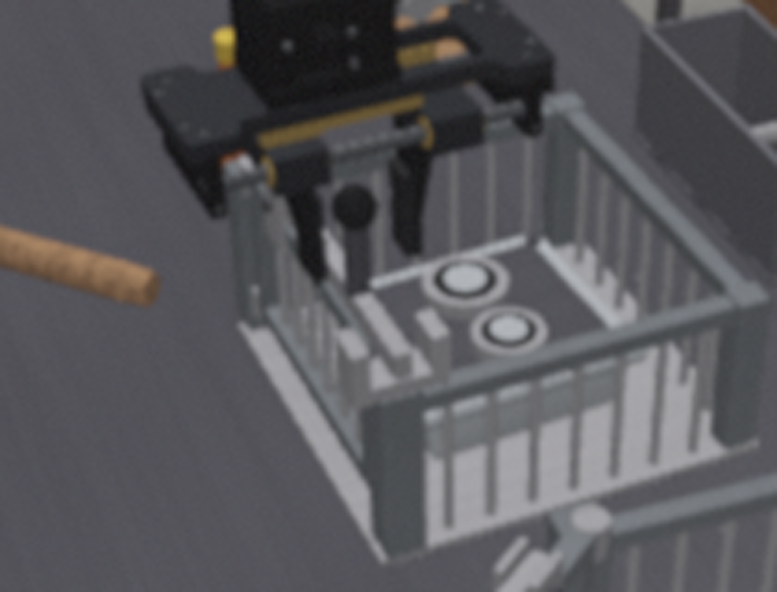

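View pics/w15.png

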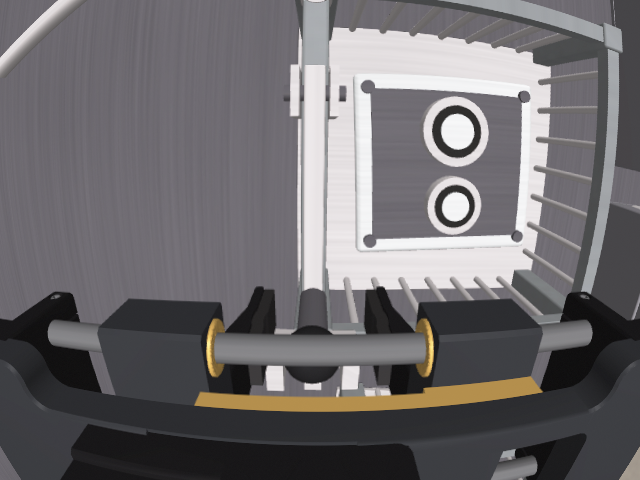

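The bar end lies in the notch between the teeth, and the ball stands free between the pads. Go straight up.

send_rows([
  [[-2,0,-10],0],
  [[0,0,-15],0],
  [[0,0,-20],0],
  [[0,0,-20],0],
  [[0,0,-20],0],
])

```text
time_s: 15.98
position: [0.5796, 0.1154, 0.2271]
tcp_rot: [[0.999, 0.04, -0.004], [0.04, -0.999, -0.02], [-0.004, 0.02, -1.0]]
force: [0.3, 0.3, -0.7]
opening: 0.5
```

send_rows([
  [[0,0,-20],0],
  [[0,0,-20],0],
  [[-20,0,-20],0],
  [[-30,0,0],0],
  [[-30,0,0],0],
])

```text
time_s: 16.4
position: [0.506, 0.113, 0.2987]
tcp_rot: [[0.999, 0.038, 0.016], [0.039, -0.999, -0.02], [0.015, 0.021, -1.0]]
force: [-0.4, -0.3, 0.3]
opening: 0.5
```

send_rows([
  [[-20,0,0],0],
  [[0,0,0],0],
  [[0,0,0],0],
  [[0,0,0],0],
  [[0,0,0],0],
])

```text
time_s: 16.82
position: [0.4804, 0.1126, 0.3033]
tcp_rot: [[0.999, 0.039, 0.02], [0.039, -0.999, -0.02], [0.019, 0.021, -1.0]]
force: [-0.3, 0.9, 0.4]
opening: 0.5
```

```bash
python3 - <<'E'
from h import *
st()
d=snap('side','s16');a=d['image'][130:290,190:400];cv2.imwrite('pics/z16.png',cv2.resize(a,None,fx=3.7,fy=3.7,interpolation=cv2.INTER_CUBIC))
s=snap('scene','c16')
# knob2 check
for c in('scene','side'):
    for r in place_of(c,'bar2_knob')[:2]: print(c,np.round(r['xy'],1),round(r['p'],2))
E
```

```text
t 16.82 r 0.1895 ang -120.99 yaw-90 -87.74 z 0.3033 F [-0.3  0.9  0.4] M [ 0.05 -0.07  0.01] op 0.5 fix [ 26.6 -40.5  -0.3]
scene [187.4 213. ] 0.94
side [296.6 312.9] 0.58
```

View pics/z16.png

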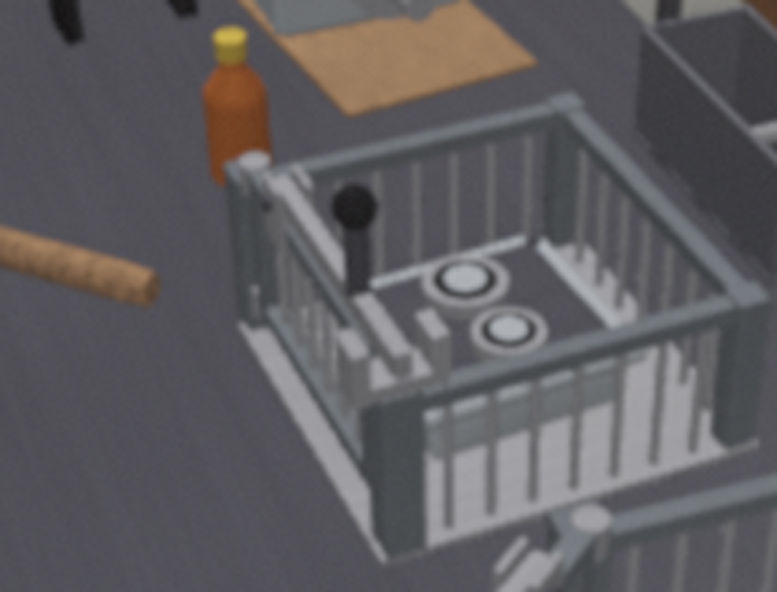

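View pics/c16.png

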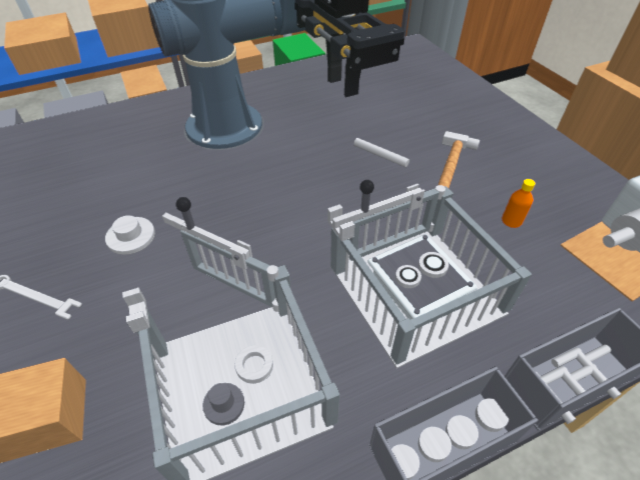

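Gate shut, bar lying in the notch behind the front tooth, arm clear, other bay unchanged (ball still at (184,205)). A quick number check, then hand in.

```bash
python3 - <<'E'
from h import *
S=capture('scene');D=capture('side')
p,e=tri([ray(S,(367,187)),ray(D,(190+354/3.7,130+207/3.7))]);v=p[:2]-[.578,.275]
print('ball',p.round(4),np.round(e,4),'r',np.linalg.norm(v),'ang',np.degrees(np.arctan2(v[1],v[0])))
a=cv2.imread('pics/scene0.png');b=S['image']
t=a[190:265,155:255];m=cv2.matchTemplate(b[180:275,145:265],t,cv2.TM_CCOEFF_NORMED);print('other gate shift',np.array(cv2.minMaxLoc(m)[3])-10,m.max())
print(bot.hand_in())
E
```

```text
ball [0.5846 0.1118 0.1975] [0.0005 0.0005] r 0.16331819012374496 ang -87.69292221925478
other gate shift [0 0] 0.99971485
the job is handed in; nothing more can be done
None
```

The gear-housing bay's gate is shut, its latch bar lies down in the notch behind the front tooth, and the job is handed in at about 17 s of the 35 s. No verdict was reported.

I took the bar by its knob and lifted it to about 0.28 rad, estimated from the tool's rise, with the gate still about 0.83 rad open. I then swung the gate until it stopped moving, lowered the bar along its arc, opened the jaws, rose straight up and backed away.

**Last checks**
- **Gate:** the knob ball is 163 mm from the hinge at -87.7°. That matches the bay's front line as I estimated it (-87.9°) to within measuring error, so the gate is at its stop.
- **Bar:** the ball sits at z = 0.1975 against 0.198 expected with the bar down, and the side view shows the bar end between the teeth.
- **Other bay:** its gate and bar show no shift in the scene image (template match 0.9997).
- **Arm:** it is clear of everything, and the largest force I read was about 7 N.

**What did not go as expected**
- The fingers clamped the 24 mm ball, not the bare stem. The opening stayed near 0.25 (about 22 mm) at three different heights. The grip held all the way through.
- The finger ends looked about 11 mm higher in the pictures than the stated tool point. I did not resolve that.

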